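Stamp the passed sample jar

ROBOT

A 6-joint arm with a two-finger parallel gripper is mounted at the origin on the work surface. World frame = base frame: x ahead of the robot, y to its left, z up, the work surface at z = 0. Lengths are in m, angles in rad, forces in N, time in s.
With the tool pointing down it reaches from about 0.375 to 0.975 m from the base axis. Payload 3.8 kg.
Tool frame: the origin (TCP) lies between the finger pads; the fingertips stand 14 mm ahead of it and the grasp point (between the pads) lies 5 mm behind it (tips_ahead is the distance from the TCP to the fingertips, in m); x points along the fingers, y is the direction in which the jaws open and shut, and the axes are right-handed (so a half turn about x gives the same grasp; the last joint's range is limited). The gripper opens to 85 mm and grips with 20 to 120 N. Pads are 22 mm wide; open, the fingers measure 114 mm over their backs; the gripper's body (76 mm by 85 mm) begins 54 mm behind the grasp point. The pads swing forward as they close: fully open they stand 13 mm farther back than shut.
Start: joints at [-1.302, 0.264, 1.604, -0, 1.274, -0.037], TCP at [0.203, -0.644, 0.245] pointing down, gripper open.
Joint ranges: [-2.63, 2.63], [-0.94, 2.18], [0.31, 2.57], [-1.31, 4.45], [0, 2.66], [-2.55, 2.55]. Speed limits (rad/s): [2.57, 2.57, 3.14, 3.14, 3.14, 3.14].

INTERFACE

Orientations are given as a rotation vector (axis times angle).
In Python, from workcell import read_state, read_camera, camera_params, finish_job, spot_in, tips_ahead gives the robot as it stands.
- The arm moves only by the tool apply_moves, never from a script. Its argument "commands" is a list of rows, each a list of 7 numbers: the closure, from 0 (fully open) to 1 (shut), then the shift along the tool's x, y, z in mm, then the turn, a rotation vector about the tool's x, y, z in degrees. A call has 1 to 8 rows; each row is the pose to reach, as a shift and turn from the pose commanded when the call began, along the tool's axes at that moment; what a row does not reach only later rows make up. A row lasts 1/8 s, in which the tool goes at most 62.5 mm and 10.7 degrees, less where a joint would pass 70% of its speed; a pose out of reach is approached as far as the arm can. A call with a gripper value outside its range is refused whole. The fingers move at their own pace and stop on an object; "force" is the grip in N (left out, the last holds). Time passes only in rows, so rows that repeat a pose let the fingers close. It gives the time, the measured TCP pose, the force and the opening at its end, in the units of the state.
- read_state(): the state, without advancing time (a new reading comes with each control period).
- read_camera(name): name is "scene" or "side" or "wrist"; returns (picture, depth): 400x640x3 uint8, red, green, blue; 400x640 float32, m along the optical axis (not along the pixel's ray), 0 where there is no reading.
- camera_params(name): a dict with "fx", "fy", "cx", "cy" (pixels), "camera_from_world" (4x4, takes a point from world to camera coordinates); the wrist camera has in their place "mount" (4x4, takes a point from camera to tool coordinates, whose origin is the TCP and whose axes are the tool frame's). Camera axes: x right, y down, z forward; pixel columns grow to the right and rows downward; lengths in m; the calibration is good to about 2 mm. A picture is of the moment at which its call begins: read the wrist's pose just before it. camera_params takes no time and is no camera call.
- finish_job(): hands the job in, once; it reports no verdict.
Trained networks look in the newest picture that a camera, given by its name, has taken for a name from the list of things; names that differ only in an ending like _2 or _b are one class to them, and where a whole thing is asked for, a point or a joint stands for the part that bears it (a point fixed in the world has none). Each returns a list of dicts, best first, with "p" (0 to 1); they miss things now and then, are a little off and sometimes report something else, mostly with a low value. They report only what shows in the picture. A call takes as long as a camera call. They do not tell look-alikes from the thing itself.
- spot_in(camera, name): "at" ([column, row] in pixels, amid what is visible of it).
The state is a dict: "time": time; "q": joint angles; "joint_vel": joint speeds; "joint_torque": joint torques, N m; "tool_pos": TCP position; "tcp_rot": TCP orientation; "wrist_force": force on the tool from outside, world axes, zero at the start; "torque": the same for the moment, N m; "width": opening from 0.0 (shut) to 1.0 (fully open).
Only numpy, scipy, OpenCV 4.12 (cv2) and the standard library are available. Lean on these libraries where they do the work, as an engineer would, in place of code of your own. Each camera call takes 0.05 s, during which the arm holds its last target. There are 200 camera calls.

TASK

The sample jar on the balance is weighed and passed: grip the thin glass gently, lift it off, set it down softly and upright in the middle of the green foam mat and let go. Then take the red stamp from its black dish, press it squarely and gently onto the round label on the jar's lid, wholly inside the paper, until its spring is well in, hold it so for a second, and lift it straight off without sliding it. Stand the stamp upright back in its dish, with the jar left standing on the mat and the other bottles left alone.

Things in the scene. Friction and masses are not known exactly. Their poses are not given: they have to be found in the camera images.
- pan_top (a point): Centre of the top of the balance's round steel pan (120 mm across, 56 mm above the bench). The balance is a white and grey bench balance, 225 mm deep, 200 mm wide, its body 47 mm high, fixed; its x axis points from the display side to the rear and the pan lies 40 mm behind its middle. The jar starts on this pan.
- mat_top (a point): Centre of the top of the stamping mat: green foam rubber, 100 x 100 mm, 12 mm thick, fixed in place on the bench. It is springy: it starts to yield at about 3 N and is 4 mm down at about 15 N.
- dish_floor (a point): Centre of the inner floor of the stamp's round black dish, 80 mm across outside, 74 mm inside, rim 9 mm above the bench, floor 4 mm above the bench, fixed. The stamp starts standing in it, not always in its middle.
- jar_mid (a point): Middle of the sample jar, half-way up (31 mm above its underside), z axis along the jar. Amber glass body 51 mm across and 45 mm high, blue screw lid 49 mm across above it; 62 mm high in all, 130 to 250 g. Fragile: it takes at most 45 N from each gripper finger, and at most 20 N of pressing or knocking from the stamp or against what it stands on, and it must not be dropped from more than a few mm. Grip it by the glass, at or a little below its middle.
- label (a point): Centre of the jar's paper label, a white disc 42 mm across on top of the lid, 62 mm above the jar's underside, with a thin printed circle of 32 mm in its middle.
- stamp_grip (a point): On the axis of the stamp, where to hold it: 58 mm above the underside of its foot (foot not pushed in), z axis up along the stamp. Spring-loaded hand stamp, 94 mm high, 90 g: red round handle 22 mm across from 22 to 78 mm up, red knob 30 mm across on top (78 to 94 mm), grey foot 25 mm across at the bottom (0 to 22 mm) that slides up the handle when pressed; hold it by the red handle at least 50 mm up so that the fingers stay clear of the sliding foot.
- stamp_face (a point): Centre of the underside of the stamp's grey foot, the face that is set on the label.
- stamp_foot (a joint): How far the stamp's foot is pushed up into the handle, in m: 0 free, 0.010 at the stop. Spring: starts to yield at 3 N, 6.6 N at 0.006, 9 N at 0.010. The imprint is taken from 0.006 on.
- reagent: Bystander: amber reagent bottle with black cap, 62 mm across, 150 mm high; origin at the centre of its underside.
- flask: Bystander: green glass conical flask with stopper, 76 mm across at the foot, 124 mm high; origin at the centre of its underside.
- whitebottle: Bystander: white plastic jar with red lid, 56 mm across, 130 mm high; origin at the centre of its underside.
Things that resemble listed ones, but are neither listed nor needed, are in the scene too. There is more than one size of the part that bears jar_mid; the job needs the larger. Of the things like the part that bears dish_floor, leave any that is orange; of the rest the larger one is meant.

How it is judged:
On the way, in this order (a step that is already met when the one before it is completed fails the run):
1. the jar stands upright on the middle of the mat, let go (horizontal distance between jar_mid and mat_top below 0.02 m and z of jar_mid in the frame of mat_top between 0.025 and 0.036 m and angle between jar_mid's own z axis and vertical below 0.07 rad and contact force between the fingers and jar below 0.1 N and linear speed of jar below 0.02 m/s), for 0.2 s.
2. the stamp is pressed squarely on the label, its spring in by 6 mm or more, and held (horizontal distance between jar_mid and mat_top below 0.02 m and z of jar_mid in the frame of mat_top between 0.025 and 0.036 m and angle between jar_mid's own z axis and vertical below 0.07 rad and value of joint stamp_foot above 0.006 m and contact force between stamp and jar above 3 N and horizontal distance between stamp_face and label below 0.009 m and angle between the z axis of stamp_face and the z axis of label, either way round below 0.09 rad), for 0.5 s.
At the end, for the whole second after the job is handed in: The jar stands upright (within 4 degrees) on the mat, its axis within 20 mm of the mat's middle, and the stamp stands upright (within 4 degrees) on the floor of its dish inside the rim; both are let go and at rest (all of step 1 and horizontal distance between stamp_grip and dish_floor below 0.026 m and z of stamp_grip in the frame of dish_floor between 0.054 and 0.061 m and angle between stamp_grip's own z axis and vertical below 0.07 rad and contact force between the fingers and stamp below 0.1 N and linear speed of stamp below 0.02 m/s); the robot touches nothing.
It fails at once if the glass is squeezed with more than 45 N by each finger, or the jar is tipped by more than 30 degrees (contact force between the fingers and jar above 90 N or angle between jar_mid's own z axis and vertical above 0.52 rad).
It fails at once if the jar is pressed or knocked with more than 20 N by the stamp or against the mat, the balance or a bottle, or is dropped from more than about 8 mm ((contact force between the fingers and jar below 0.1 N and linear speed of jar above 0.4 m/s) or contact force between jar and stamp above 20 N or contact force between jar and mat above 20 N or contact force between jar and balance above 20 N or contact force between jar and reagent above 20 N or contact force between jar and flask above 20 N or contact force between jar and whitebottle above 20 N).
It fails at once if the stamp is pressed on the jar off the label or while the jar is not on the mat (value of joint stamp_foot above 0.005 m and contact force between stamp and jar above 2 N and (horizontal distance between stamp_face and label above 0.011 m or horizontal distance between jar_mid and mat_top above 0.045 m)).
It fails at once if the pressed stamp slides and smears (value of joint stamp_foot above 0.004 m and contact force between stamp and jar above 2 N and linear speed of stamp_foot above 0.03 m/s).
It fails at once if a bystander is moved by more than 15 mm or tipped (distance of any of reagent, flask, whitebottle from where it was at the start of the episode above 0.015 m or angle between any of reagent, flask, whitebottle's own z axis and vertical above 0.2 rad).
It also fails if it takes over 64 s, if anything falls off the work surface, if the arm or the gripper's body presses on something with over 40 N, if the wrist force passes 120 N, or if a joint passes its speed limit or range.

## Working session

There is one attempt and no reset: what is moved stays moved. The work goes in short steps, Python scripts to look and compute and a tool call to move; the robot and the scene stay as the last step left them, time stands still between calls to the robot, and variables do not carry over. Pictures are saved under pics/ and viewed, on a budget of 10 in all, crops included, one or two more only if the job needs it, and the job is handed in when it is done.

Besides the shell and the picture viewer there is one more tool, called after ">>>" as name([rows], argument=value, ...), one row to a line, values as JSON. apply_moves: Moves the arm, as the interface text tells. Its arguments: {"type":"object","properties":{"commands":{"type":"array","items":{"type":"array","items":{"type":"number"}}},"force":{"type":"number"}},"required":["commands"]}

```bash
mkdir -p pics; ls
cat > h.py <<'E'
import numpy as np, cv2
from scipy.spatial.transform import Rotation as R
from workcell import *
def grab(cam):
    s=read_state(); im,d=read_camera(cam); p=camera_params(cam)
    if 'mount' in p:
        T=np.eye(4); T[:3,:3]=R.from_rotvec(s['tcp_rot']).as_matrix(); T[:3,3]=s['tool_pos']
        W=T@np.array(p['mount'])
    else: W=np.linalg.inv(np.array(p['camera_from_world']))
    v,u=np.mgrid[0:d.shape[0],0:d.shape[1]]
    X=np.stack([(u-p['cx'])/p['fx']*d,(v-p['cy'])/p['fy']*d,d,np.ones_like(d)],-1)@W.T
    P=X[...,:3].copy(); P[d<=0]=np.nan
    return s,im,P
def save(n,im): cv2.imwrite('pics/'+n+'.png',cv2.cvtColor(im,cv2.COLOR_RGB2BGR))
E
python3 - <<'E'
from h import *
s=read_state(); print(s['time'],s['tool_pos'],s['tcp_rot'],s['width'],tips_ahead)
print(R.from_rotvec(s['tcp_rot']).as_matrix().round(3))
for c in ('scene','side'):
    s,im,P=grab(c); save(c+'1',im); np.save(c+'P',P)
    for n in ['pan_top','mat_top','dish_floor','jar_mid','label','stamp_grip','stamp_face','reagent','flask','whitebottle']:
        print(c,n,[(np.round(k['at']).astype(int).tolist(),round(k['p'],2),P[int(k['at'][1]),int(k['at'][0])].round(3).tolist()) for k in spot_in(c,n)[:4]])
E
```

```text
pics
0.0 [ 0.2030113  -0.64301922  0.24397641] [ 2.05733805  0.31934932 -2.05787127] 1.0033840560339822 0.014
[[-0.001  0.301 -0.954]
 [ 0.002 -0.954 -0.301]
 [-1.    -0.002 -0.   ]]
scene pan_top [([347, 129], 0.88, [0.523, 0.21, 0.057])]
scene mat_top [([303, 204], 0.86, [0.574, -0.031, 0.012])]
scene dish_floor [([231, 262], 0.97, [0.552, -0.265, 0.01]), ([212, 227], 0.85, [0.437, -0.233, 0.0]), ([382, 210], 0.66, [0.761, 0.035, 0.109]), ([184, 298], 0.55, [0.532, -0.397, 0.004])]
scene jar_mid [([358, 110], 0.66, [0.535, 0.236, 0.116]), ([391, 156], 0.53, [0.666, 0.218, 0.049])]
scene label [([364, 111], 0.73, [0.545, 0.244, 0.116]), ([388, 160], 0.6, [0.663, 0.211, 0.036]), ([324, 263], 0.43, [0.731, -0.135, 0.063])]
scene stamp_grip [([231, 251], 0.53, [0.549, -0.251, 0.054])]
scene stamp_face [([232, 259], 0.55, [0.554, -0.26, 0.023])]
scene reagent [([381, 213], 0.65, [0.762, 0.031, 0.107])]
scene flask [([324, 263], 0.89, [0.733, -0.133, 0.058])]
scene whitebottle [([222, 333], 0.9, [0.693, -0.387, 0.13])]
side pan_top [([347, 359], 0.56, [0.498, 0.254, 0.056]), ([325, 129], 0.18, [0.668, -0.36, 0.085])]
side mat_top []
side dish_floor [([402, 192], 0.86, [0.434, -0.237, 0.002]), ([374, 148], 0.75, [0.526, -0.411, 0.006]), ([368, 182], 0.67, [0.523, -0.255, 0.002]), ([361, 177], 0.26, [0.543, -0.248, 0.021])]
side jar_mid [([328, 348], 0.76, [0.526, 0.273, 0.122]), ([255, 332], 0.59, [0.66, 0.239, 0.047])]
side label [([329, 347], 0.79, [0.524, 0.268, 0.119]), ([254, 331], 0.57, [0.661, 0.237, 0.047])]
side stamp_grip [([365, 164], 0.5, [0.536, -0.248, 0.069])]
side stamp_face [([361, 179], 0.43, [0.543, -0.246, 0.02])]
side reagent [([239, 240], 0.7, [0.745, 0.079, 0.088]), ([328, 349], 0.6, [0.525, 0.271, 0.118])]
side flask [([281, 196], 0.77, [0.715, -0.095, 0.056])]
side whitebottle [([323, 130], 0.85, [0.672, -0.363, 0.082])]
```

Run:
```python
import cv2
a=cv2.imread('pics/scene1.png')
cv2.imwrite('pics/scene1c.png',cv2.resize(a[60:360,140:460],(800,750))[:600] if 0 else cv2.resize(a[80:350,140:480],(755,600),interpolation=cv2.INTER_CUBIC))
```

```text
(no output)
```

View pics/scene1c.png

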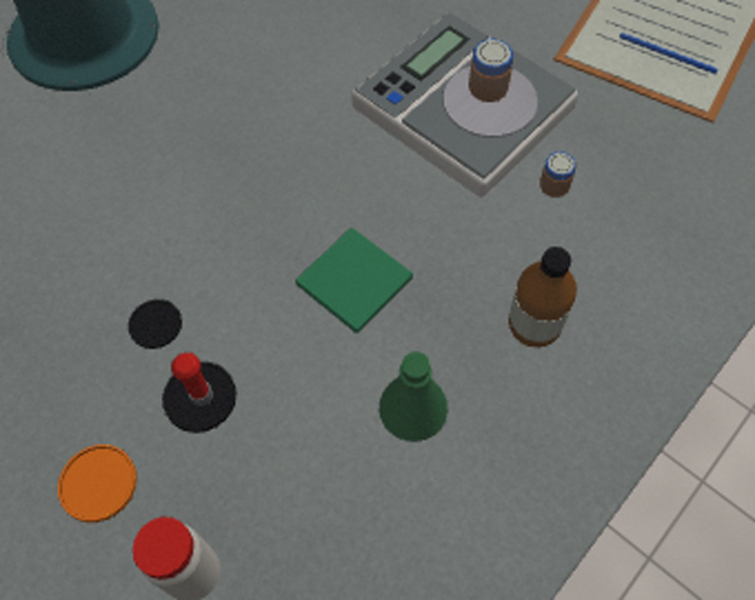

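View pics/side1.png

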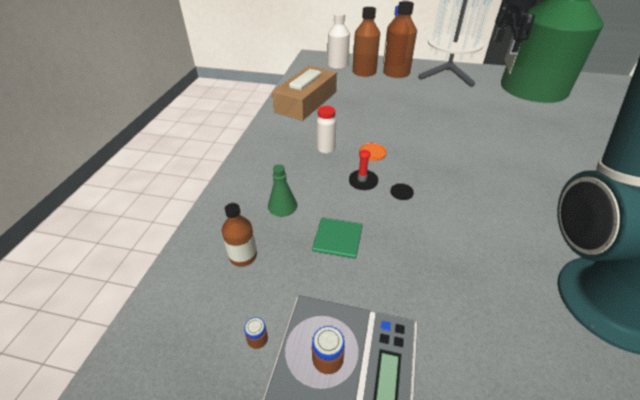

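```bash
cat >> h.py <<'E'
def circ(Q):
    c,r=cv2.minEnclosingCircle(np.ascontiguousarray(Q[:,:2],dtype=np.float32)); return np.round(c,4),round(r,4)
def meas(im,P,what,c,rad,zl,zh,colf=None):
    m=(np.hypot(P[...,0]-c[0],P[...,1]-c[1])<rad)&(P[...,2]>zl)&(P[...,2]<zh)
    if colf is not None: m&=colf(im.astype(int))
    m=cv2.morphologyEx(m.astype(np.uint8),cv2.MORPH_OPEN,np.ones((2,2),np.uint8))>0
    Q=P[m]; print(what,len(Q),'minmax mid',((Q.min(0)+Q.max(0))/2).round(4),'ext',np.ptp(Q,axis=0).round(4),'mean',Q.mean(0).round(4),'circ',circ(Q))
    return Q
green=lambda i:(i[...,1]>i[...,0]+30)&(i[...,1]>i[...,2]+20)
dark=lambda i:i.max(-1)<60
red=lambda i:(i[...,0]>i[...,1]+60)&(i[...,0]>i[...,2]+60)
bright=lambda i:i.min(-1)>130
E
python3 - <<'E'
from h import *
for c in ('scene','side'):
    im=cv2.imread(f'pics/{c}1.png')[...,::-1]; P=np.load(c+'P.npy')
    Q=meas(im,P,'mat',(.574,-.03),.1,.002,.02,green); print(cv2.minAreaRect(Q[:,:2].astype(np.float32)))
    meas(im,P,'jartop',(.53,.25),.06,.112,.13)
    meas(im,P,'lowjartop',(.66,.225),.05,.03,.07)
    meas(im,P,'dish',(.545,-.26),.07,-.01,.015,dark)
    meas(im,P,'dish2',(.437,-.233),.05,-.01,.015,dark)
    meas(im,P,'knob',(.545,-.26),.06,.082,.11,red)
    meas(im,P,'handle',(.545,-.26),.06,.03,.075,red)
    meas(im,P,'reag',(.755,.06),.08,.02,.2)
    meas(im,P,'flask',(.725,-.12),.08,.01,.2)
    meas(im,P,'white',(.69,-.38),.08,.03,.2)
E
```

```text
mat 1223 minmax mid [nan nan nan] ext [nan nan nan] mean [nan nan nan] circ (array([ 0.5723, -0.0415]), 0.0661)
((0.5708996653556824, -0.040331900119781494), (0.09533647447824478, 0.0990242063999176), 0.23898205161094666)
jartop 202 minmax mid [0.5322 0.2866 0.0846] ext [0.0432 0.1052 0.0774] mean [0.5339 0.2573 0.1156] circ (array([0.5218, 0.2866]), 0.0538)
lowjartop 180 minmax mid [0.6489 0.2417 0.0247] ext [0.0718 0.0648 0.0543] mean [0.6665 0.2259 0.039 ] circ (array([0.6491, 0.2381]), 0.0402)
dish 623 minmax mid [nan nan nan] ext [nan nan nan] mean [nan nan nan] circ (array([ 0.5416, -0.2604]), 0.0402)
dish2 405 minmax mid [nan nan nan] ext [nan nan nan] mean [nan nan nan] circ (array([ 0.4371, -0.2342]), 0.0307)
knob 124 minmax mid [nan nan nan] ext [nan nan nan] mean [nan nan nan] circ (array([ 0.5337, -0.2506]), 0.027)
handle 22 minmax mid [ 0.5507 -0.2531  0.0435] ext [0.0051 0.007  0.0413] mean [ 0.5512 -0.253   0.044 ] circ (array([ 0.5507, -0.2531]), 0.0044)
reag 917 minmax mid [nan nan nan] ext [nan nan nan] mean [nan nan nan] circ (array([0.7565, 0.0916]), 0.0701)
flask
[... 911 characters left out ...]
mean [ 0.4303 -0.2309  0.0041] circ (array([ 0.4309, -0.2335]), 0.0303)
knob 90 minmax mid [ 0.539  -0.3172  0.0521] ext [0.0251 0.1484 0.0959] mean [ 0.5383 -0.262   0.0848] circ (array([ 0.5388, -0.3172]), 0.0744)
handle 109 minmax mid [ 0.5384 -0.2952  0.0375] ext [0.0197 0.0982 0.0723] mean [ 0.5382 -0.2549  0.0466] circ (array([ 0.5356, -0.2952]), 0.0492)
reag 1436 minmax mid [nan nan nan] ext [nan nan nan] mean [nan nan nan] circ (array([ 0.7901, -0.0063]), 0.0997)
flask 920 minmax mid [nan nan nan] ext [nan nan nan] mean [nan nan nan] circ (array([ 0.7377, -0.1743]), 0.0974)
white 700 minmax mid [nan nan nan] ext [nan nan nan] mean [nan nan nan] circ (array([ 0.6742, -0.4913]), 0.133)
```

Run:
```python
from h import *
p=camera_params('wrist'); print({k:np.round(v,3).tolist() for k,v in p.items()})
```

```text
{'fx': 302.578, 'fy': 302.578, 'cx': 318.067, 'cy': 204.381, 'mount': [[0.0, -0.267, 0.964, -0.13], [1.0, 0.001, -0.0, 0.0], [-0.001, 0.964, 0.267, -0.068], [0.0, 0.0, 0.0, 1.0]]}
```

>>> apply_moves([
  [0,-10,-50,-30,0,0,0],
  [0,-30,-100,-65,0,0,0],
  [0,-45,-155,-100,0,0,0],
  [0,-55,-205,-140,0,0,0],
  [0,-60,-255,-180,0,0,0],
  [0,-60,-305,-220,0,0,0],
  [0,-60,-355,-260,0,0,0],
  [0,-60,-400,-300,0,0,0],
])

```text
time: 2.1
tool_pos: [0.3649, -0.18, 0.3058]
tcp_rot: [2.058, 0.315, -2.055]
wrist_force: [1.4, -0.5, -0.4]
width: 0.999
```

>>> apply_moves([
  [0,0,-15,-55,0,0,0],
  [0,0,-30,-110,0,0,0],
  [0,0,-48,-170,0,0,0],
  [0,0,-66,-225,0,0,0],
  [0,0,-66,-225,0,0,0],
])

```text
time: 2.72
tool_pos: [0.5615, -0.0487, 0.3044]
tcp_rot: [2.054, 0.322, -2.055]
wrist_force: [-1.1, 0.2, -0.4]
width: 0.995
```

```bash
sed -i 's/np.ones((2,2)/np.ones((3,3)/; s/^    Q=P\[m\];/    Q=P[m]; Q=Q[np.isfinite(Q).all(1)];/' h.py
python3 - <<'E'
from h import *
s,im,P=grab('wrist'); save('w1',im); print(s['time'],s['tool_pos'],s['tcp_rot'])
Q=meas(im,P,'mat',(.567,-.04),.09,.004,.02,green); print(cv2.minAreaRect(Q[:,:2].astype(np.float32)))
E
```

```text
2.725 [ 0.56151613 -0.04867284  0.30443241] [ 2.0543322   0.32188593 -2.05510618]
mat 4979 minmax mid [ 0.5671 -0.042   0.0133] ext [0.0993 0.0984 0.0076] mean [ 0.5689 -0.0416  0.0135] circ (array([ 0.5671, -0.0427]), 0.0686)
((0.5670843124389648, -0.042011111974716187), (0.09845418483018875, 0.09922539442777634), 89.89759063720703)
```

>>> apply_moves([
  [0,0,-50,-9,0,0,0],
  [0,0,-100,-18,0,0,0],
  [0,0,-150,-27,0,0,0],
  [0,0,-200,-36,0,0,0],
  [0,0,-255,-45,0,0,0],
  [0,0,-300,-54,0,0,0],
  [0,0,-300,-54,0,0,0],
])

```text
time: 3.65
tool_pos: [0.5193, 0.2525, 0.3056]
tcp_rot: [2.055, 0.32, -2.055]
wrist_force: [0.4, -0.6, 1.0]
width: 1.0
```

Run:
```python
from h import *
s,im,P=grab('wrist'); save('w2',im); print(s['time'],s['tool_pos'],s['tcp_rot'])
print(spot_in('wrist','jar_mid'),spot_in('wrist','label'))
meas(im,P,'jartop',(.527,.262),.05,.113,.13)
meas(im,P,'label',(.527,.262),.05,.113,.13,bright)
meas(im,P,'body',(.527,.262),.05,.065,.105)
```

```text
3.65 [0.51929212 0.25248126 0.30556727] [ 2.05527255  0.32009784 -2.05512322]
[{'at': [374.9, 69.9], 'p': 0.93}, {'at': [320.2, 176.5], 'p': 0.79}] [{'at': [378.2, 69.0], 'p': 0.91}, {'at': [316.4, 173.2], 'p': 0.77}, {'at': [635.7, 255.2], 'p': 0.29}]
jartop 1531 minmax mid [0.5287 0.2573 0.1178] ext [0.0478 0.047  0.009 ] mean [0.529  0.2574 0.1198] circ (array([0.5284, 0.2575]), 0.0243)
label 1178 minmax mid [0.5279 0.2577 0.1199] ext [0.0419 0.0425 0.0048] mean [0.5283 0.2577 0.1199] circ (array([0.5283, 0.2577]), 0.0214)
body 148 minmax mid [0.5468 0.2614 0.085 ] ext [0.0135 0.0356 0.0388] mean [0.55   0.2628 0.0906] circ (array([0.5447, 0.2614]), 0.0185)
```

View pics/w2.png

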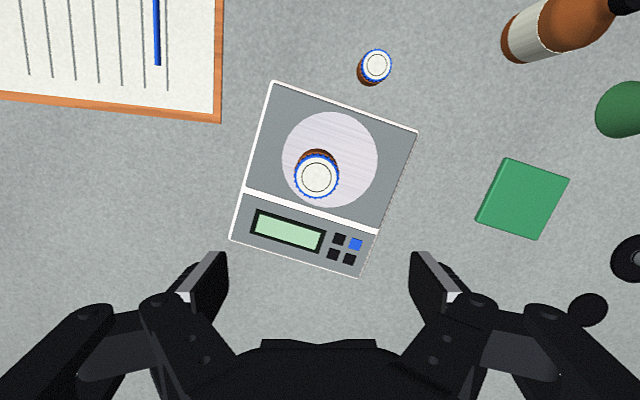

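>>> apply_moves([
  [0,50,-2,-10,0,0,0],
  [0,100,-2,-10,0,0,0],
  [0,150,-2,-10,0,0,0],
  [0,185,-2,-10,0,0,0],
  [0,210,-2,-10,0,0,0],
  [0,224,-2,-10,0,0,0],
  [0,224,-2,-10,0,0,0],
], force=25)

```text
time: 4.68
tool_pos: [0.529, 0.2547, 0.0806]
tcp_rot: [2.055, 0.315, -2.059]
wrist_force: [0.6, 0.1, -0.3]
width: 1.001
```

Run:
```python
from h import *
s,im,P=grab('wrist'); print(s['time'],s['tool_pos'],s['tcp_rot'],s['wrist_force'])
meas(im,P,'jartop',(.528,.2577),.05,.113,.13)
meas(im,P,'label',(.528,.2577),.03,.113,.13,bright)
```

```text
4.675 [0.52900828 0.25471839 0.08060277] [ 2.05544666  0.31476614 -2.05915358] [ 0.60801962  0.06092578 -0.27626132]
jartop 11644 minmax mid [0.5327 0.2601 0.1215] ext [0.0437 0.095  0.017 ] mean [0.5355 0.2613 0.1197] circ (array([0.5371, 0.26  ]), 0.0491)
label 7089 minmax mid [0.5316 0.2573 0.12  ] ext [0.0361 0.0424 0.0039] mean [0.5334 0.2591 0.12  ] circ (array([0.5285, 0.2576]), 0.0216)
```

>>> apply_moves([
  [0.2,0,-3,0,0,0,0],
  [0.33,0,-3,0,0,0,0],
  [0.4,0,-3,0,0,0,0],
  [0.5,0,-3,0,0,0,0],
  [0.6,0,-3,0,0,0,0],
  [0.7,0,-3,0,0,0,0],
  [0.7,0,-3,0,0,0,0],
], force=25)

```text
time: 5.6
tool_pos: [0.5291, 0.2593, 0.0823]
tcp_rot: [2.058, 0.317, -2.055]
wrist_force: [-0.1, -1.2, 4.4]
width: 0.59
```

>>> apply_moves([
  [0.7,-4,0,0,0,0,0],
  [0.7,-15,0,0,0,0,0],
  [0.7,-40,0,0,0,0,0],
  [0.7,-75,0,0,0,0,0],
  [0.7,-110,0,0,0,0,0],
  [0.7,-120,0,0,0,0,0],
  [0.7,-120,0,0,0,0,0],
])

```text
time: 6.48
tool_pos: [0.5286, 0.2591, 0.2016]
tcp_rot: [2.058, 0.317, -2.056]
wrist_force: [-0.0, 0.7, -3.0]
width: 0.59
```

Run:
```python
from h import *
s,im,P=grab('wrist'); save('w3',im); print(s['time'],s['tool_pos'],s['tcp_rot'],s['wrist_force'],s['width'])
z=s['tool_pos'][2]
meas(im,P,'label',s['tool_pos'][:2],.03,z+.02,z+.06,bright)
```

```text
6.475 [0.52855175 0.25905661 0.20155863] [ 2.05773091  0.31723989 -2.05588084] [-0.01578915  0.69499289 -2.95710669] 0.5898460740626257
label 6926 minmax mid [0.5317 0.2614 0.2345] ext [0.0343 0.0552 0.0132] mean [0.5325 0.2602 0.239 ] circ (array([0.5351, 0.2611]), 0.0288)
```

View pics/w3.png

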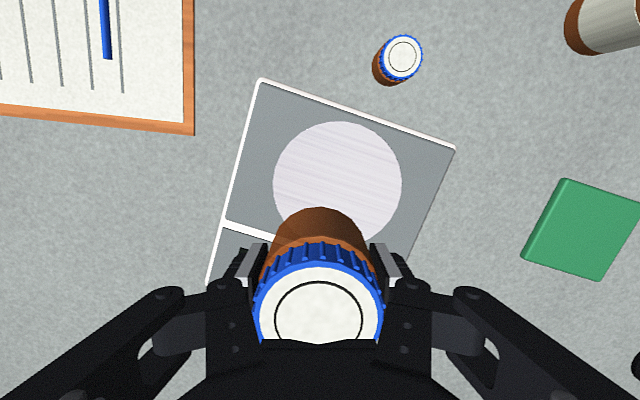

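>>> apply_moves([
  [0.7,0,20,4,0,0,0],
  [0.7,0,65,12,0,0,0],
  [0.7,0,115,21,0,0,0],
  [0.7,0,165,30,0,0,0],
  [0.7,0,215,39,0,0,0],
  [0.7,0,265,48,0,0,0],
  [0.7,0,292,53,0,0,0],
  [0.7,0,299,54,0,0,0],
])

```text
time: 7.52
tool_pos: [0.5657, -0.045, 0.1995]
tcp_rot: [2.055, 0.314, -2.062]
wrist_force: [0.9, 0.2, -1.7]
width: 0.591
```

>>> apply_moves([
  [0.7,20,0,0,0,0,0],
  [0.7,60,0,0,0,0,0],
  [0.7,100,0,0,0,0,0],
  [0.7,130,0,0,0,0,0],
  [0.7,140,0,0,0,0,0],
  [0.7,140,0,0,0,0,0],
])

```text
time: 8.28
tool_pos: [0.5659, -0.0415, 0.06]
tcp_rot: [2.054, 0.319, -2.059]
wrist_force: [-0.1, -0.1, -2.5]
width: 0.587
```

Run:
```python
from h import *
s,im,P=grab('side'); save('s2',cv2.resize(im[150:320,200:470],(800,504),interpolation=cv2.INTER_CUBIC)); print(s['time'],s['tool_pos'],s['tcp_rot'],s['wrist_force'],s['width'])
```

```text
8.275 [ 0.56591469 -0.0415061   0.06003583] [ 2.0538382   0.31886746 -2.05892641] [-0.13011106 -0.1394045  -2.48711008] 0.5874194681853101
```

View pics/s2.png

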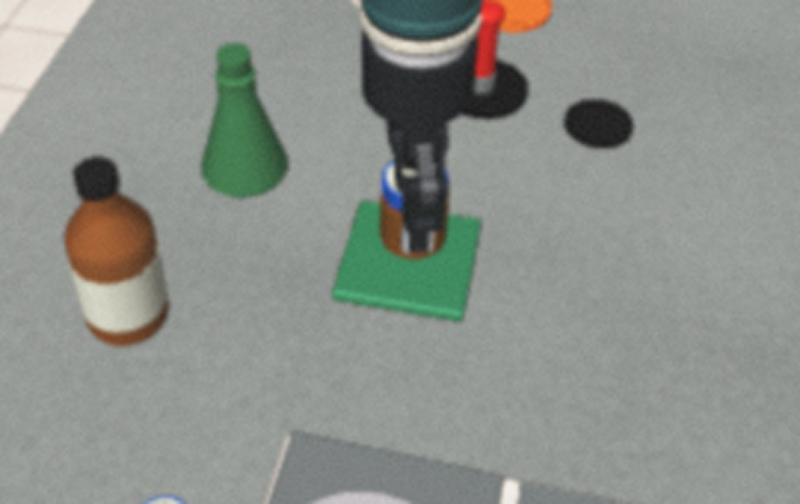

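>>> apply_moves([
  [0.7,8,0,1,0,0,0],
  [0.7,14,0,1,0,0,0],
  [0.7,17,0,1,0,0,0],
  [0.7,19,0,1,0,0,0],
  [0.7,20,0,1,0,0,0],
  [0.7,20,0,1,0,0,0],
  [0.7,20,0,1,0,0,0],
])

```text
time: 9.2
tool_pos: [0.5662, -0.0428, 0.0414]
tcp_rot: [2.057, 0.317, -2.056]
wrist_force: [-0.5, 0.5, -3.0]
width: 0.585
```

>>> apply_moves([
  [0.7,0.5,0,0,0,0,0],
  [0.7,1,0,0,0,0,0],
  [0.7,1,0,0,0,0,0],
])

```text
time: 9.57
tool_pos: [0.566, -0.0427, 0.0402]
tcp_rot: [2.057, 0.317, -2.057]
wrist_force: [0.6, -0.8, -1.7]
width: 0.592
```

>>> apply_moves([
  [0.7,0.5,0,0,0,0,0],
  [0.7,1,0,0,0,0,0],
  [0.7,1,0,0,0,0,0],
])

```text
time: 9.95
tool_pos: [0.566, -0.0427, 0.0392]
tcp_rot: [2.057, 0.317, -2.057]
wrist_force: [-0.4, -0.3, -1.8]
width: 0.593
```

>>> apply_moves([
  [0.7,0.5,0,0,0,0,0],
  [0.7,1,0,0,0,0,0],
  [0.7,1,0,0,0,0,0],
])

```text
time: 10.32
tool_pos: [0.566, -0.0427, 0.0384]
tcp_rot: [2.057, 0.317, -2.057]
wrist_force: [0.2, 0.6, -0.9]
width: 0.587
```

>>> apply_moves([
  [0.7,0.5,0,0,0,0,0],
  [0.7,1,0,0,0,0,0],
  [0.7,1,0,0,0,0,0],
])

```text
time: 10.7
tool_pos: [0.566, -0.0427, 0.0375]
tcp_rot: [2.057, 0.317, -2.057]
wrist_force: [-1.3, -1.0, 2.4]
width: 0.587
```

>>> apply_moves([
  [0.35,0,0,0,0,0,0],
  [0.2,0,0,0,0,0,0],
  [0,0,0,0,0,0,0],
  [0,0,0,0,0,0,0],
  [0,0,0,0,0,0,0],
])

```text
time: 11.32
tool_pos: [0.566, -0.0427, 0.0373]
tcp_rot: [2.057, 0.317, -2.057]
wrist_force: [0.1, -0.2, -0.6]
width: 1.002
```

>>> apply_moves([
  [0,-10,0,0,0,0,0],
  [0,-40,0,0,0,0,0],
  [0,-90,0,0,0,0,0],
  [0,-150,0,0,0,0,0],
  [0,-210,0,0,0,0,0],
  [0,-240,0,0,0,0,0],
  [0,-240,0,0,0,0,0],
  [0,-240,0,0,0,0,0],
])

```text
time: 12.32
tool_pos: [0.5653, -0.0426, 0.2764]
tcp_rot: [2.056, 0.317, -2.058]
wrist_force: [-0.6, -0.0, -0.2]
width: 1.004
```

Run:
```python
from h import *
s,im,P=grab('wrist'); save('w4',im); print(s['time'],s['tool_pos'],s['tcp_rot'],s['wrist_force'],s['width'])
meas(im,P,'label',(.566,-.042),.03,.06,.09,bright)
Q=meas(im,P,'lid',(.566,-.042),.04,.066,.09)
Q=meas(im,P,'mat',(.567,-.04),.09,.004,.02,green); print(cv2.minAreaRect(Q[:,:2].astype(np.float32)))
meas(im,P,'dish',(.539,-.26),.06,-.01,.018,dark)
meas(im,P,'knob',(.539,-.26),.05,.085,.11,red)
```

```text
12.325 [ 0.56532516 -0.04263366  0.27643381] [ 2.05554846  0.31730416 -2.05811554] [-0.63755045 -0.02349489 -0.21925341] 1.0040387521421372
label 1090 minmax mid [ 0.5646 -0.0431  0.0761] ext [0.042  0.0426 0.0058] mean [ 0.5651 -0.0432  0.0759] circ (array([ 0.5646, -0.0433]), 0.0216)
lid 1395 minmax mid [ 0.5649 -0.0436  0.0726] ext [0.0483 0.0479 0.0126] mean [ 0.5659 -0.0434  0.0756] circ (array([ 0.5651, -0.0435]), 0.0244)
mat 3894 minmax mid [ 0.5671 -0.0421  0.0138] ext [0.0998 0.0986 0.009 ] mean [ 0.5743 -0.0397  0.0134] circ (array([ 0.5677, -0.0427]), 0.0683)
((0.5671279430389404, -0.042072396725416183), (0.09977011382579803, 0.09855210036039352), 0.06158921495079994)
dish 1821 minmax mid [ 0.539  -0.2613  0.0074] ext [0.0783 0.0778 0.0141] mean [ 0.5405 -0.2572  0.0064] circ (array([ 0.5386, -0.2614]), 0.0397)
knob 548 minmax mid [ 0.542  -0.2588  0.0933] ext [0.0286 0.0266 0.0148] mean [ 0.5433 -0.2561  0.0962] circ (array([ 0.5418, -0.2593]), 0.0146)
```

>>> apply_moves([
  [0,0,40,17,0,0,0],
  [0,0,80,35,0,0,0],
  [0,0,120,52,0,0,0],
  [0,0,165,72,0,0,0],
  [0,0,200,87,0,0,0],
  [0,0,200,87,0,0,0],
  [0,0,200,87,0,0,0],
])

```text
time: 13.25
tool_pos: [0.5425, -0.2589, 0.2753]
tcp_rot: [2.056, 0.319, -2.061]
wrist_force: [0.7, 0.2, -1.0]
width: 1.001
```

Run:
```python
from h import *
s,im,P=grab('wrist'); save('w5',im); print(s['time'],s['tool_pos'],s['tcp_rot'],s['wrist_force'],s['width'])
meas(im,P,'dish',(.539,-.26),.06,-.01,.018,dark)
meas(im,P,'knob',(.542,-.259),.05,.085,.11,red)
meas(im,P,'knobtop',(.542,-.259),.05,.094,.11,red)
meas(im,P,'handle',(.542,-.259),.05,.025,.07,red)
```

```text
13.25 [ 0.54252284 -0.25890031  0.27532913] [ 2.05552609  0.31932716 -2.06061102] [ 0.66780291  0.16992761 -0.97048843] 1.0009460668061567
dish 1958 minmax mid [ 0.5389 -0.262   0.0076] ext [0.0786 0.0777 0.0121] mean [ 0.5432 -0.261   0.0065] circ (array([ 0.5388, -0.2622]), 0.0395)
knob 580 minmax mid [ 0.542  -0.2604  0.0951] ext [0.0284 0.0283 0.0126] mean [ 0.5431 -0.2601  0.0973] circ (array([ 0.5418, -0.2604]), 0.0147)
knobtop 532 minmax mid [ 0.5417 -0.2607  0.0977] ext [0.0276 0.0276 0.0073] mean [ 0.5425 -0.2604  0.0977] circ (array([ 0.542 , -0.2607]), 0.0143)
handle 56 minmax mid [ 0.5488 -0.2576  0.0453] ext [0.0078 0.0136 0.0342] mean [ 0.5505 -0.2568  0.0456] circ (array([ 0.5482, -0.2576]), 0.0077)
```

View pics/w5.png

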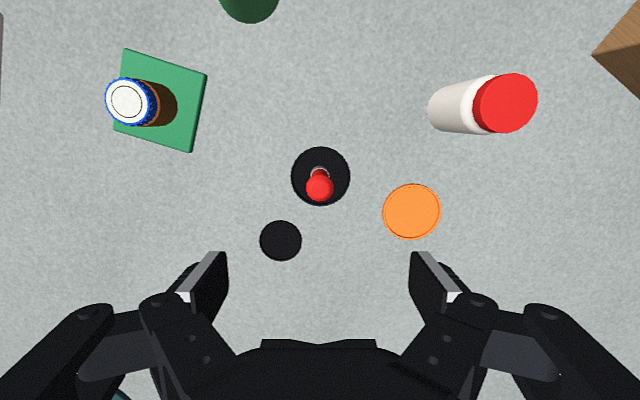

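>>> apply_moves([
  [0,50,1.5,1,0,0,0],
  [0,100,1.5,1,0,0,0],
  [0,150,1.5,1,0,0,0],
  [0,185,1.5,1,0,0,0],
  [0,208,1.5,1,0,0,0],
  [0,217,1.5,1,0,0,0],
  [0,217,1.5,1,0,0,0],
  [0,217,1.5,1,0,0,0],
])

```text
time: 14.3
tool_pos: [0.5439, -0.2615, 0.0617]
tcp_rot: [2.058, 0.316, -2.054]
wrist_force: [0.4, 0.1, 0.3]
width: 0.997
```

>>> apply_moves([
  [0.3,0,0,0,0,0,0],
  [0.5,0,0,0,0,0,0],
  [0.65,0,0,0,0,0,0],
  [0.7,0,0,0,0,0,0],
  [0.75,0,0,0,0,0,0],
  [0.85,0,0,0,0,0,0],
  [1,0,0,0,0,0,0],
  [1,0,0,0,0,0,0],
], force=50)

```text
time: 15.3
tool_pos: [0.5429, -0.2615, 0.0604]
tcp_rot: [2.057, 0.317, -2.056]
wrist_force: [-0.3, -1.3, 2.7]
width: 0.291
```

Run:
```python
from h import *
s,im,P=grab('side'); save('s3',cv2.resize(im[100:270,250:460],(741,600),interpolation=cv2.INTER_CUBIC)); print(s['time'],s['tool_pos'],s['tcp_rot'],s['wrist_force'],s['torque'],s['width'])
```

```text
15.3 [ 0.54294539 -0.26149363  0.06044784] [ 2.05691233  0.31656047 -2.05619831] [-0.31894699 -1.31073199  2.74096238] [-0.04641266 -0.00475399 -0.07230871] 0.29065769214970477
```

View pics/s3.png

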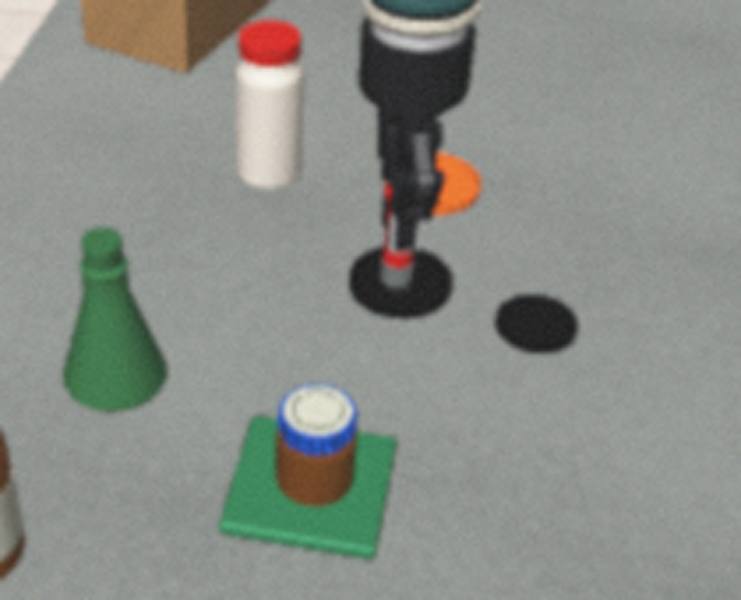

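>>> apply_moves([
  [1,-4,0,0,0,0,0],
  [1,-15,0,0,0,0,0],
  [1,-45,0,0,0,0,0],
  [1,-85,0,0,0,0,0],
  [1,-110,0,0,0,0,0],
  [1,-120,0,0,0,0,0],
  [1,-120,0,0,0,0,0],
  [1,-120,0,0,0,0,0],
])

```text
time: 16.35
tool_pos: [0.5418, -0.2608, 0.1787]
tcp_rot: [2.055, 0.319, -2.06]
wrist_force: [1.2, -0.3, -0.7]
width: 0.292
```

Run:
```python
from h import *
s,im,P=grab('side'); Rm=R.from_rotvec(s['tcp_rot']).as_matrix()
save('s4',cv2.resize(im[70:220,280:480],(800,600),interpolation=cv2.INTER_CUBIC)); print(s['time'],s['tool_pos'],s['tcp_rot'],s['wrist_force'],s['width'])
print(Rm.round(4))
t=s['tool_pos']; Q=P.reshape(-1,3)
for c in ('side','scene','wrist'):
    s,im,P=grab(c)
    for n,a,b,f in (('knob',.018,.05,red),('low',-.05,-.01,None)):
        try: meas(im,P,c+n,t[:2],.03,t[2]+a,t[2]+b,f)
        except Exception as e: print(c,n,'none')
```

```text
16.35 [ 0.54178031 -0.26084977  0.17865559] [ 2.0550445   0.31879527 -2.05961423] [ 1.19129434 -0.29727081 -0.71050306] 0.2916089491102294
[[-0.0024  0.3011 -0.9536]
 [ 0.0013 -0.9536 -0.3011]
 [-1.     -0.002   0.0019]]
side knob none
sidelow 118 minmax mid [ 0.5393 -0.2496  0.1487] ext [0.0235 0.0194 0.0392] mean [ 0.5385 -0.2496  0.1459] circ (array([ 0.5395, -0.2529]), 0.0133)
sceneknob 68 minmax mid [ 0.5474 -0.2552  0.21  ] ext [0.0189 0.0185 0.0126] mean [ 0.5495 -0.2547  0.2123] circ (array([ 0.5475, -0.2552]), 0.0122)
scenelow 76 minmax mid [ 0.549  -0.2587  0.1468] ext [0.0108 0.021  0.036 ] mean [ 0.551  -0.2598  0.1448] circ (array([ 0.546 , -0.2586]), 0.0108)
wristknob 4687 minmax mid [ 0.5422 -0.261   0.2078] ext [0.0292 0.0296 0.0221] mean [ 0.5457 -0.2599  0.2146] circ (array([ 0.5419, -0.2608]), 0.0151)
wristlow 1052 minmax mid [ 0.5438 -0.2599  0.1486] ext [0.0192 0.0253 0.0399] mean [ 0.5492 -0.2574  0.1493] circ (array([ 0.5419, -0.2599]), 0.0128)
```

View pics/s4.png

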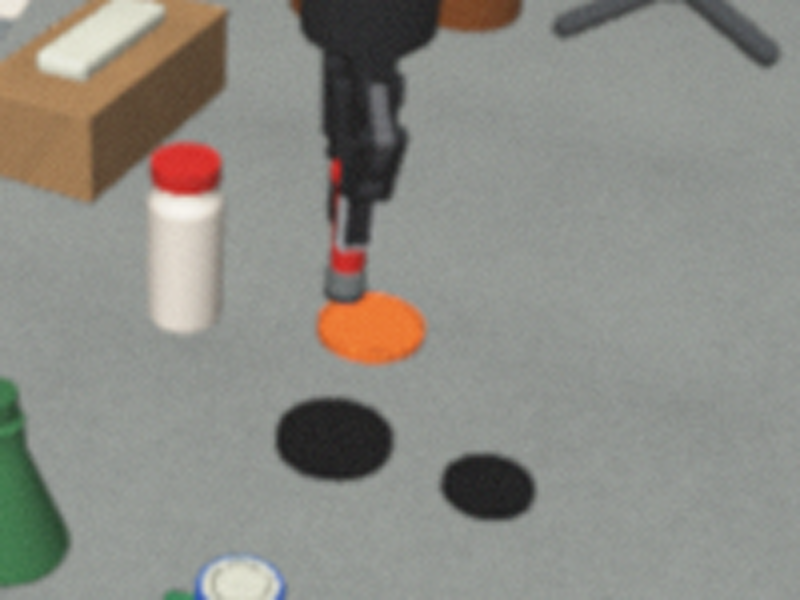

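>>> apply_moves([
  [1,0,-20,-9,0,0,0],
  [1,0,-60,-26,0,0,0],
  [1,0,-105,-46,0,0,0],
  [1,0,-150,-66,0,0,0],
  [1,0,-185,-81,0,0,0],
  [1,0,-200,-88,0,0,0],
  [1,0,-200,-88,0,0,0],
  [1,0,-200,-88,0,0,0],
])

```text
time: 17.55
tool_pos: [0.5664, -0.0449, 0.1802]
tcp_rot: [2.056, 0.316, -2.057]
wrist_force: [0.2, -0.4, -0.1]
width: 0.29
```

>>> apply_moves([
  [1,10,0,0,0,0,0],
  [1,25,0,0,0,0,0],
  [1,36,0,0,0,0,0],
  [1,38,0,0,0,0,0],
  [1,38,0,0,0,0,0],
  [1,38,0,0,0,0,0],
])

```text
time: 18.3
tool_pos: [0.5669, -0.0442, 0.1428]
tcp_rot: [2.057, 0.317, -2.056]
wrist_force: [-0.2, 0.7, -0.2]
width: 0.287
```

Run:
```python
from h import *
s,im,P=grab('wrist'); save('w6',im); t=s['tool_pos']; print(s['time'],t,s['tcp_rot'],s['wrist_force'],s['width'])
print(R.from_rotvec(s['tcp_rot']).as_matrix()[2].round(4))
meas(im,P,'knob',t[:2],.03,t[2]+.018,t[2]+.05,red)
meas(im,P,'foot',t[:2],.03,t[2]-.052,t[2]-.02)
meas(im,P,'lid',(.565,-.0435),.04,.064,.08)
meas(im,P,'label',(.565,-.0435),.04,.07,.08,bright)
s,im,P=grab('scene'); a=im[160:235,265:345]
s,im2,P=grab('side'); b=im2[180:255,300:380]
save('p6',np.vstack([cv2.resize(x,(640,600),interpolation=cv2.INTER_CUBIC)[:300] if 0 else cv2.resize(x,(320,300),interpolation=cv2.INTER_CUBIC) for x in (a,b)]))
```

```text
18.3 [ 0.5669041  -0.04417458  0.14278863] [ 2.05748906  0.31668096 -2.05562384] [-0.18110194  0.66302647 -0.17522139] 0.28726981329773554
[-1.e+00  4.e-04 -8.e-04]
knob 4677 minmax mid [ 0.5669 -0.0443  0.172 ] ext [0.0294 0.0298 0.0224] mean [ 0.5706 -0.0431  0.1787] circ (array([ 0.5669, -0.0439]), 0.0153)
foot 829 minmax mid [ 0.5697 -0.0431  0.1068] ext [0.0179 0.0249 0.0319] mean [ 0.5745 -0.0407  0.1076] circ (array([ 0.5672, -0.0431]), 0.0126)
lid 2050 minmax mid [ 0.5687 -0.0432  0.0709] ext [0.0418 0.0482 0.0138] mean [ 0.5735 -0.0409  0.0751] circ (array([ 0.5653, -0.0436]), 0.0245)
label 1290 minmax mid [ 0.5677 -0.0432  0.0756] ext [0.037  0.0423 0.0045] mean [ 0.5721 -0.0408  0.0757] circ (array([ 0.565 , -0.0433]), 0.0214)
```

View pics/p6.png

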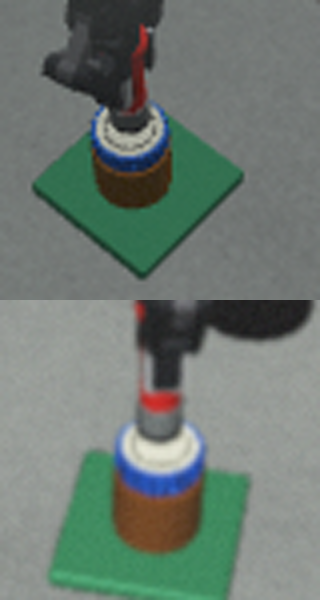

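View pics/w6.png

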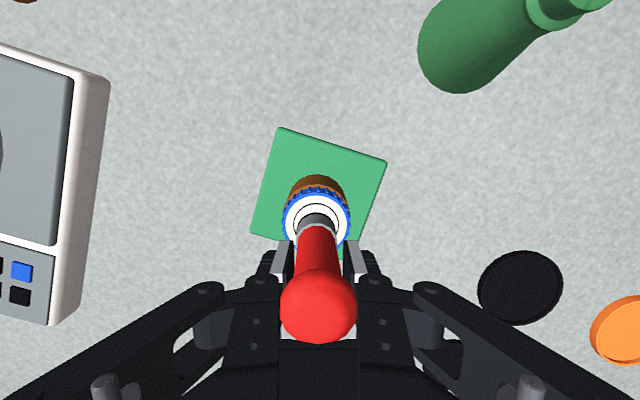

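>>> apply_moves([
  [1,3,-1.3,1.7,0,0,0],
  [1,6,-1.3,1.7,0,0,0],
  [1,8,-1.3,1.7,0,0,0],
  [1,9,-1.3,1.7,0,0,0],
  [1,10,-1.3,1.7,0,0,0],
  [1,10,-1.3,1.7,0,0,0],
  [1,10,-1.3,1.7,0,0,0],
])

```text
time: 19.32
tool_pos: [0.5645, -0.0434, 0.1323]
tcp_rot: [2.057, 0.317, -2.057]
wrist_force: [0.0, -0.8, -1.0]
width: 0.293
```

>>> apply_moves([
  [1,0.6,0,0,0,0,0],
  [1,1.2,0,0,0,0,0],
  [1,1.8,0,0,0,0,0],
  [1,2.4,0,0,0,0,0],
  [1,3,0,0,0,0,0],
  [1,3,0,0,0,0,0],
])

```text
time: 20.08
tool_pos: [0.5648, -0.0434, 0.1297]
tcp_rot: [2.057, 0.317, -2.056]
wrist_force: [-0.5, 0.7, 1.0]
width: 0.292
```

>>> apply_moves([
  [1,0.5,0,0,0,0,0],
  [1,1,0,0,0,0,0],
  [1,1.5,0,0,0,0,0],
  [1,2,0,0,0,0,0],
  [1,2,0,0,0,0,0],
])

```text
time: 20.7
tool_pos: [0.5646, -0.0434, 0.1274]
tcp_rot: [2.057, 0.317, -2.056]
wrist_force: [-0.5, 0.4, 2.9]
width: 0.29
```

>>> apply_moves([
  [1,0.6,0,0,0,0,0],
  [1,1.2,0,0,0,0,0],
  [1,1.8,0,0,0,0,0],
  [1,2.4,0,0,0,0,0],
  [1,3,0,0,0,0,0],
  [1,3.5,0,0,0,0,0],
  [1,4,0,0,0,0,0],
  [1,4,0,0,0,0,0],
])

```text
time: 21.7
tool_pos: [0.5646, -0.0434, 0.1234]
tcp_rot: [2.057, 0.317, -2.056]
wrist_force: [-0.3, -0.1, 5.5]
width: 0.293
```

Run:
```python
from h import *
f=[]
for _ in range(4):
    s,im,P=grab('side'); f.append(s['wrist_force'])
print(np.round(f,2),s['tool_pos'],s['time'])
```

```text
[[-0.3  -0.05  5.48]
 [-0.16  1.36  5.22]
 [-0.15  0.8   5.12]
 [-0.37  0.71  6.41]] [ 0.56463892 -0.04337397  0.12348939] 21.85
```

>>> apply_moves([
  [1,0.6,0,0,0,0,0],
  [1,1.2,0,0,0,0,0],
  [1,1.8,0,0,0,0,0],
  [1,2.4,0,0,0,0,0],
  [1,2.4,0,0,0,0,0],
  [1,2.4,0,0,0,0,0],
])

```text
time: 22.65
tool_pos: [0.5648, -0.0434, 0.1214]
tcp_rot: [2.057, 0.317, -2.056]
wrist_force: [-1.2, 0.5, 6.4]
width: 0.29
```

Run:
```python
from h import *
f=[]
for _ in range(6):
    s,im,P=grab('wrist'); f.append(s['wrist_force'])
t=s['tool_pos'];print(np.round(f,2),np.mean(f,0),t,s['time'])
meas(im,P,'lid',(.565,-.0435),.04,.06,.08)
meas(im,P,'foot',t[:2],.014,.078,t[2]-.02)
meas(im,P,'knob',t[:2],.03,t[2]+.018,t[2]+.05,red)
```

```text
[[-1.18  0.49  6.36]
 [-0.8   0.79  6.72]
 [-0.08  0.4   6.46]
 [-0.49  1.17  6.3 ]
 [-0.55  1.17  6.91]
 [-0.54  0.87  5.54]] [-0.60674428  0.81358252  6.38175117] [ 0.56479626 -0.04333713  0.12136487] 22.9
lid 2444 minmax mid [ 0.571  -0.0434  0.07  ] ext [0.0372 0.0487 0.0198] mean [ 0.5749 -0.0414  0.0727] circ (array([ 0.5652, -0.0434]), 0.0245)
foot 656 minmax mid [ 0.5684 -0.0419  0.0896] ext [0.016  0.0236 0.0231] mean [ 0.5724 -0.0399  0.0909] circ (array([ 0.5658, -0.0419]), 0.0123)
knob 4678 minmax mid [ 0.5654 -0.0434  0.1507] ext [0.0282 0.0299 0.0224] mean [ 0.5685 -0.0423  0.1574] circ (array([ 0.5654, -0.0434]), 0.0151)
```

>>> apply_moves([
  [1,0.6,0,0,0,0,0],
  [1,1.2,0,0,0,0,0],
  [1,1.2,0,0,0,0,0],
  [1,1.2,0,0,0,0,0],
  [1,1.2,0,0,0,0,0],
  [1,1.2,0,0,0,0,0],
  [1,1.2,0,0,0,0,0],
  [1,1.2,0,0,0,0,0],
])

```text
time: 23.95
tool_pos: [0.5649, -0.0433, 0.1203]
tcp_rot: [2.058, 0.317, -2.056]
wrist_force: [-1.1, 0.8, 7.5]
width: 0.291
```

Run:
```python
from h import *
f=[]
for _ in range(6):
    s,im,P=grab('side'); f.append(s['wrist_force'])
print(np.mean(f,0),s['tool_pos'],s['time'])
```

```text
[-0.25302851  0.85306748  7.1227004 ] [ 0.56487065 -0.04334884  0.12030631] 24.2
```

>>> apply_moves([
  [1,0,0,0,0,0,0],
  [1,0,0,0,0,0,0],
  [1,-1.5,0,0,0,0,0],
  [1,-3,0,0,0,0,0],
  [1,-4.5,0,0,0,0,0],
  [1,-6,0,0,0,0,0],
  [1,-7.5,0,0,0,0,0],
  [1,-9,0,0,0,0,0],
])

```text
time: 25.25
tool_pos: [0.5643, -0.0435, 0.1285]
tcp_rot: [2.056, 0.317, -2.057]
wrist_force: [0.3, 0.1, 3.4]
width: 0.293
```

>>> apply_moves([
  [1,-2,0,0,0,0,0],
  [1,-4,0,0,0,0,0],
  [1,-7,0,0,0,0,0],
  [1,-15,0,0,0,0,0],
  [1,-30,0,0,0,0,0],
  [1,-45,0,0,0,0,0],
  [1,-50,0,0,0,0,0],
  [1,-50,0,0,0,0,0],
])

```text
time: 26.25
tool_pos: [0.5649, -0.0435, 0.1796]
tcp_rot: [2.058, 0.316, -2.055]
wrist_force: [0.5, 0.8, -0.8]
width: 0.289
```

Run:
```python
from h import *
s,im,P=grab('wrist'); save('w7',im); t=s['tool_pos']; print(s['time'],t,s['tcp_rot'],s['wrist_force'],s['width'])
meas(im,P,'knob',t[:2],.03,t[2]+.018,t[2]+.05,red)
meas(im,P,'foot',t[:2],.014,t[2]-.055,t[2]-.02)
meas(im,P,'lid',(.565,-.0435),.04,.064,.08)
Q=meas(im,P,'dish',(.539,-.261),.06,-.01,.018,dark)
```

```text
26.25 [ 0.56493727 -0.04348701  0.17964626] [ 2.05813705  0.31641576 -2.05485934] [ 0.52856557  0.83511892 -0.80812875] 0.2885306747796988
knob 4684 minmax mid [ 0.5656 -0.0435  0.2089] ext [0.0282 0.0296 0.0224] mean [ 0.5686 -0.0424  0.2156] circ (array([ 0.5653, -0.0434]), 0.015)
foot 836 minmax mid [ 0.5677 -0.0425  0.1429] ext [0.0178 0.0249 0.0331] mean [ 0.5724 -0.0399  0.1442] circ (array([ 0.5642, -0.0424]), 0.0128)
lid 2023 minmax mid [ 0.568  -0.0433  0.0713] ext [0.0427 0.0478 0.014 ] mean [ 0.5711 -0.042   0.0754] circ (array([ 0.5653, -0.0435]), 0.0243)
dish 3930 minmax mid [ 0.5389 -0.2617  0.007 ] ext [0.0792 0.0793 0.0114] mean [ 0.5394 -0.2623  0.0063] circ (array([ 0.5385, -0.2617]), 0.0401)
```

>>> apply_moves([
  [1,0,20,9,0,0,0],
  [1,0,60,27,0,0,0],
  [1,0,105,47,0,0,0],
  [1,0,150,68,0,0,0],
  [1,0,185,83,0,0,0],
  [1,0,200,90,0,0,0],
  [1,0,200,90,0,0,0],
])

```text
time: 27.18
tool_pos: [0.5384, -0.2616, 0.178]
tcp_rot: [2.057, 0.316, -2.059]
wrist_force: [0.3, -0.0, -1.5]
width: 0.288
```

>>> apply_moves([
  [1,20,0,0,0,0,0],
  [1,55,0,0,0,0,0],
  [1,85,0,0,0,0,0],
  [1,105,0,0,0,0,0],
  [1,112,0,0,0,0,0],
  [1,114,0,0,0,0,0],
  [1,114,0,0,0,0,0],
  [1,114,0,0,0,0,0],
])

```text
time: 28.18
tool_pos: [0.5397, -0.2618, 0.0659]
tcp_rot: [2.058, 0.315, -2.054]
wrist_force: [0.3, 0.6, -1.7]
width: 0.29
```

Run:
```python
from h import *
s,im,P=grab('wrist'); t=s['tool_pos']; print(s['time'],t,s['tcp_rot'],s['wrist_force'],s['width'])
meas(im,P,'knob',t[:2],.03,t[2]+.018,t[2]+.05,red)
```

```text
28.175 [ 0.53972881 -0.26176736  0.06594899] [ 2.05812474  0.31528104 -2.05421804] [ 0.29066559  0.56098781 -1.65633378] 0.29011535067895905
knob 4685 minmax mid [ 0.5403 -0.2618  0.095 ] ext [0.0283 0.0298 0.0221] mean [ 0.5433 -0.2607  0.1019] circ (array([ 0.5398, -0.2618]), 0.015)
```

>>> apply_moves([
  [1,1,0,0,0,0,0],
  [1,2,0,0,0,0,0],
  [1,3,0,0,0,0,0],
  [1,4,0,0,0,0,0],
  [1,4.5,0,0,0,0,0],
  [1,4.5,0,0,0,0,0],
  [1,4.5,0,0,0,0,0],
])

```text
time: 29.1
tool_pos: [0.5391, -0.2613, 0.0605]
tcp_rot: [2.057, 0.317, -2.056]
wrist_force: [-0.6, 1.4, 3.0]
width: 0.29
```

>>> apply_moves([
  [1,0.5,0,0,0,0,0],
  [1,1,0,0,0,0,0],
  [1,1,0,0,0,0,0],
])

```text
time: 29.48
tool_pos: [0.5389, -0.2612, 0.0592]
tcp_rot: [2.057, 0.317, -2.056]
wrist_force: [-0.5, 0.5, 3.0]
width: 0.289
```

>>> apply_moves([
  [1,0.5,0,0,0,0,0],
  [1,0.5,0,0,0,0,0],
  [1,0.5,0,0,0,0,0],
])

```text
time: 29.85
tool_pos: [0.5389, -0.2613, 0.0588]
tcp_rot: [2.057, 0.317, -2.056]
wrist_force: [0.0, 0.5, 4.3]
width: 0.291
```

>>> apply_moves([
  [1,-0.7,0,0,0,0,0],
  [1,-1.4,0,0,0,0,0],
  [1,-1.4,0,0,0,0,0],
  [0.65,-1.4,0,0,0,0,0],
  [0.5,-1.4,0,0,0,0,0],
  [0,-1.4,0,0,0,0,0],
  [0,-1.4,0,0,0,0,0],
  [0,-1.4,0,0,0,0,0],
])

```text
time: 30.85
tool_pos: [0.5388, -0.2612, 0.06]
tcp_rot: [2.057, 0.317, -2.057]
wrist_force: [0.5, 0.5, -0.4]
width: 0.996
```

>>> apply_moves([
  [0,-10,0,0,0,0,0],
  [0,-40,0,0,0,0,0],
  [0,-90,0,0,0,0,0],
  [0,-150,0,0,0,0,0],
  [0,-200,0,0,0,0,0],
  [0,-220,0,0,0,0,0],
  [0,-220,0,0,0,0,0],
  [0,-220,0,0,0,0,0],
])

```text
time: 31.85
tool_pos: [0.5377, -0.2606, 0.2775]
tcp_rot: [2.054, 0.32, -2.061]
wrist_force: [0.2, 0.3, 0.1]
width: 0.999
```

Run:
```python
from h import *
s,im,P=grab('wrist'); save('w8',im); t=s['tool_pos']; print(s['time'],t,s['wrist_force'],s['width'])
meas(im,P,'dish',(.539,-.26),.06,-.01,.018,dark)
meas(im,P,'knob',(.54,-.261),.05,.085,.11,red)
meas(im,P,'knobtop',(.54,-.261),.05,.094,.11,red)
meas(im,P,'foot',(.54,-.261),.03,.012,.06)
meas(im,P,'lid',(.565,-.0435),.04,.066,.09)
```

```text
31.85 [ 0.53767724 -0.26064161  0.27750421] [0.21644134 0.34622785 0.12583799] 0.999326014846778
dish 1925 minmax mid [ 0.5393 -0.2621  0.0089] ext [0.0773 0.0777 0.0154] mean [ 0.5456 -0.2612  0.0064] circ (array([ 0.5389, -0.2621]), 0.0394)
knob 589 minmax mid [ 0.5376 -0.26    0.0947] ext [0.029  0.029  0.0127] mean [ 0.5387 -0.2598  0.0971] circ (array([ 0.5377, -0.2602]), 0.0148)
knobtop 531 minmax mid [ 0.5373 -0.2603  0.0975] ext [0.0279 0.0271 0.007 ] mean [ 0.5383 -0.2602  0.0976] circ (array([ 0.5374, -0.2603]), 0.0142)
foot 124 minmax mid [ 0.5424 -0.2591  0.0353] ext [0.0145 0.0218 0.0465] mean [ 0.5458 -0.2576  0.0342] circ (array([ 0.5405, -0.2588]), 0.012)
lid 1879 minmax mid [ 0.5648 -0.0443  0.0722] ext [0.0485 0.0478 0.012 ] mean [ 0.5655 -0.0458  0.0752] circ (array([ 0.5644, -0.0442]), 0.0248)
```

View pics/w8.png

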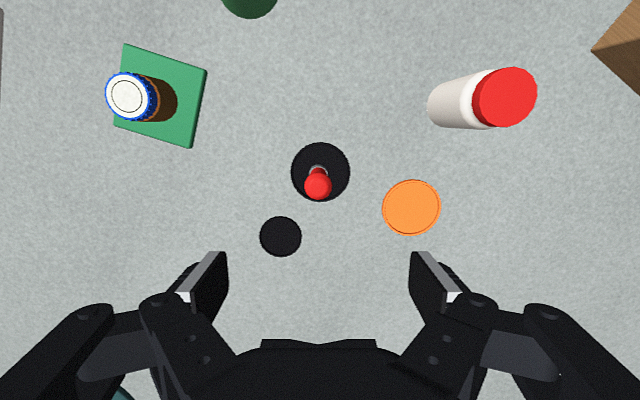

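The picture shows the stamp upright in the large black dish (320,180), the jar on the mat (130,97), and the open gripper clear of everything.

```bash
python3 -c "
from workcell import *
print(finish_job())"
```

```text
the job is handed in; nothing more can be done
None
```

I handed the job in at about 32 s of the 64 s allowed. The jar is on the mat, the label has been stamped, and the stamp is back in its dish. The hand-in gave no verdict.

- **Jar:** I gripped the larger jar at 25 N, lifted it off the balance and set it down on the mat. When the arm let go, the wrist read about 2.4 N upward, so I estimate roughly 4 N on the mat. The last look put the jar about 3 mm from the mat's middle, upright.
- **Stamp press:** I pressed within about 1 mm of the label's centre. The wrist force levelled at about 7.1 N, or about 8 N with the stamp's own weight added. That works out to roughly 8 mm of spring. I held it for over a second and lifted straight off. I worked the spring depth out from the force and the travel, which agreed; the cameras did not measure it.
- **Stamp back in dish:** It stands upright about 2 mm from the dish centre. Its knob is at the same height as before I picked it up.
- **Surroundings:** The gripper is open and clear, with the wrist force near zero. I went near none of the bottles. The flask and white bottle look in place, but I did not measure any bottle again at the end, and the reagent bottle is not in the last picture.

Two readings were slightly off. The cameras' heights came out about 2 mm too high throughout. The gripper read about 25 mm on the 22 mm stamp handle, but the handle did not slip. I viewed 10 pictures.

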